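# Shut the phone test jig and press its start key

## Robot

A 7-joint arm with a two-finger parallel gripper is mounted at the origin on a cart in front of the work surface, level with it; the furniture and walls round the work are solid. World frame = base frame: x ahead of the robot, y to its left, z up, the work surface at z = 0. Lengths are in m, angles in rad, forces in N, time in s.
With the tool pointing down it reaches from about 0.425 to 0.925 m from the base axis. Payload 6.8 kg.
Tool frame: the origin (TCP) lies on the centre line of the jaws, within the pads' length; the fingertips stand 14 mm ahead of it and the grasp point (between the pads) lies 5 mm behind it; z points along the fingers, y is the line along which they close (so a half turn about z gives the same grasp; the last joint's range is limited). The gripper opens to 85 mm and grips with 20 to 120 N. Pads are 22 mm wide; open, the fingers measure 114 mm over their backs; the gripper's body (76 mm by 85 mm) begins 54 mm behind the grasp point. The pads swing forward as they close: fully open they stand 13 mm farther back than shut.
Start: joints at [1.087, 0.477, 0.022, 1.555, -0.011, 1.109, -0.083], TCP at [0.248, -0.628, 0.245] pointing down, gripper open.
Joint ranges: [-2.96, 2.96], [-0.34, 2.1], [-1.41, 1.46], [0.24, 2.44], [-1.37, 4.51], [0.17, 1.92], [-2.96, 2.96]. Speed limits (rad/s): [2.39, 2.39, 3.14, 3.14, 3.14, 3.14, 3.14].

## Interface

Orientations are given as a unit quaternion [w, x, y, z].
In Python, from station import bot gives the robot as it stands. The module is installed in compiled form; this text tells all that it offers.
- The arm moves only by the tool drive_tool, never from a script. Its argument "commands" is a list of rows, each an object with "hand": the opening, from 0 (shut) to 1 (fully open); "translation": the shift along the world's x, y, z in mm, a list of three; "angular": the turn, a rotation vector about the world's x, y, z in rad, a list of three. In form: [{"hand": hand, "translation": [tx, ty, tz], "angular": [ax, ay, az]}, ...]. A call has 1 to 12 rows; each row is the pose to reach, as a shift and turn from the pose commanded when the call began; what a row does not reach only later rows make up. A row lasts 1/8 s, in which the tool goes at most 62.5 mm and 10.7 degrees, less where a joint would pass 70% of its speed; a pose out of reach is approached as far as the arm can. A call with a gripper value outside its range is refused whole. The fingers move at their own pace and stop on an object; "force" is the grip in N (left out, the last holds). Time passes only in rows, so rows that repeat a pose let the fingers close. It gives the time, the measured TCP pose, the force, the opening and the grip force at its end, in the units of the state.
- bot.get_obs(): the state, without advancing time (a new reading comes with each control period).
- bot.read_camera(name): name is "scene" or "side" or "wrist"; returns the picture (400x640x3 uint8, red, green, blue); there is no depth.
- bot.camera_model(name): a dict with "fx", "fy", "cx", "cy" (pixels), "k1" (the pictures are not rectified: a ray, as slopes to the right and down, at radius r is drawn at 1 + k1 r^2 times it, then the intrinsics apply), "view" (4x4, takes a point from world to camera coordinates). Camera axes: x right, y up, looking along -z (the intrinsics and any distortion apply to the point x, -y, -z); pixel columns grow to the right and rows downward; lengths in m; the calibration is good to about 2 mm. A picture is of the moment at which its call begins: read the wrist's pose just before it. camera_model takes no time and is no camera call; for the wrist camera it gives the pose at the moment of the call.
- bot.hand_in(): hands the job in; it is judged then, once.
Trained networks look in the newest picture that a camera, given by its name, has taken for a name from the list of things; names that differ only in an ending like _2 or _b are one class to them, and where a whole thing is asked for, a point or a joint stands for the part that bears it (a point fixed in the world has none). Each returns a list of dicts, best first, with "score" (0 to 1); they miss things now and then, are a little off and sometimes report something else, mostly with a low value. They report only what shows in the picture. A call takes as long as a camera call.
- bot.find_in(camera, query): "position" ([column, row] in pixels, amid what is visible of it).
- bot.outline_of(camera, query): "pixels" (400x640 bool, what is visible of it) and "position" ([column, row] in pixels, amid what is visible of it).
The state is a dict: "t": time; "q": joint angles; "joint_vel": joint speeds; "joint_torque": joint torques, N m; "eef_pos": TCP position; "tool_rot": TCP orientation; "contact_force": force on the tool from outside, world axes, zero at the start; "torque": the same for the moment, N m; "gripper_width": opening from 0.0 (shut) to 1.0 (fully open); "grasp_force": force on a finger pad.
Only numpy, scipy, OpenCV 4.12 (cv2) and the standard library are available. Lean on these libraries where they do the work, as an engineer would, in place of code of your own. Each camera call takes 0.05 s, during which the arm holds its last target. There are 200 camera calls.

## Task

Test the opened phone that lies in the bench jig: with the fingertips, gently push the jig's hinged lid fully shut over it, and only then press the start key - the long bar-shaped key between the square one and the round one - lightly all the way down and let it spring back up. Leave the other two keys unpressed, lift nothing, and leave the phone in its nest and the things round the jig where they lie. Then withdraw clear of everything.

Things in the scene. Friction and masses are not known exactly. Their poses are not given: they have to be found in the camera images.
- jig: bench test jig, fixed: grey housing 180 (x) x 190 (y) mm, three grey keys on a black panel along its front, behind them a hinged lid over a phone nest. Origin on the table, 95 mm behind the housing's front; x points from the keys to the hinge at the back, y to the left seen from the keys, z up. Panel top 37 mm above the table
- nest (a point): middle of the nest floor, 44 mm above the table; the phone's origin lies here when it is in place
- phone: opened phone body, 123 x 59 x 8 mm (60 g, loose), lying in the jig's nest between low aluminium locating blocks, its length along the jig's y; origin at the middle of its underside
- jig_lid (a joint): lid angle: 0 = shut, 1.35 rad = fully open; 0.5 to 1.25 at the start. Stiff friction hinge, no latch: it stays where it is left and takes 1 to 3 N at the free edge to push shut. Shut, it lies level, its top 62.5 mm above the table, clear of the phone
- lid_hinge (a point): middle of the lid's hinge axis (along the jig's y), at the back of the jig, 72 mm behind the jig's origin, 58.5 mm above the table
- lid_edge (a point): the place to push: middle of the outer face of the lid's front bar, 84 mm from the hinge axis, 4 mm off the lid's mid-plane. The lid is a black frame with a clear window, 182 mm wide, 8 mm thick; its front bar reaches from 73 to 94 mm from the hinge axis, a lip to 102 mm. Open, this face looks up and to the back
- bar_key (a joint): how far the bar key (start key) is pressed: 0 = up, 0.005 m = bottom. Spring key, 1.5 N to begin, 4 N at the bottom, springs back by itself
- bar_key_top (a point): middle of the top of the start key: the long bar-shaped key, 30 mm along the jig's y and 13 mm along its x, in the middle of the row; its top is 50 mm above the table when up; 66 mm in front of the jig's origin
- square_key (a joint): travel of the square key, same spring and travel; leave alone
- square_key_top (a point): middle of the top of the square key, 18 x 18 mm, 42 mm to the left of the bar key; leave alone
- round_key (a joint): travel of the round key, same spring and travel; leave alone
- round_key_top (a point): middle of the top of the round key, 20 mm across, 42 mm to the right of the bar key; leave alone
- tweezers_steel: steel tweezers, 136 x 15 x 9 mm, lying beside the jig's left end; origin at the middle of the underside; leave alone
- driver_green: small screwdriver with a green handle, 115 x 9 x 10 mm, lying on the table to the left of the jig; origin at the middle of the underside; leave alone
- marker: marker pen, 135 x 17 x 16 mm, lying near the front edge of the table to the right; leave alone
- side_cutters: side cutters with orange handles, 108 x 44 x 10 mm, lying on the blue mat; leave alone
- flux_jar: white jar with screw lid, 43 mm wide, 36 mm high, on the blue mat; leave alone
- tape_black: roll of dark tape, 53 mm wide, 19 mm high, on the blue mat; leave alone

How it is judged:
On the way, in this order (a step that is already met when the one before it is completed fails the run):
1. the jig's lid is pushed fully shut (value of joint jig_lid below 0.04 rad), for 0.2 s.
2. the bar key is pressed down, by at least 3.5 of its 5 mm, with the lid shut (value of joint bar_key above 0.0035 m and value of joint jig_lid below 0.04 rad), for 0.1 s.
At the end, for the whole second after the job is handed in: the lid is shut (within 0.04 rad), all three keys are up again (within 1 mm), the phone rests in its nest (within 6 mm) and every other thing lies within 15 mm of where it was (value of joint jig_lid below 0.04 rad and value of joint each of bar_key, square_key, round_key below 0.001 m and distance between phone and nest below 0.006 m and linear speed of phone below 0.02 m/s and distance of each of tweezers_steel, driver_green, marker, side_cutters, flux_jar, tape_black from where it was at the start of the episode below 0.015 m); the robot touches nothing.
It fails at once if the start key is pressed (over 1.5 mm) while the lid is open (over 0.08 rad) (value of joint bar_key above 0.0015 m and value of joint jig_lid above 0.08 rad).
It fails at once if the square or the round key is pressed (over 1.5 mm) (value of joint any of square_key, round_key above 0.0015 m).
It fails at once if the jig is pushed harder than 25 N, or its lid slammed (faster than 3 rad/s) (contact force between the arm and jig above 25 N or velocity of joint jig_lid below -3 rad/s).
It fails at once if the phone is shifted or lifted more than 10 mm from its nest (distance between phone and nest above 0.01 m).
It fails at once if another thing is moved or lifted by more than 15 mm (distance of any of tweezers_steel, driver_green, marker, side_cutters, flux_jar, tape_black from where it was at the start of the episode above 0.015 m).
It also fails if it takes over 43 s, if anything falls off the work surface, if the arm or the gripper's body presses on something with over 40 N, if the wrist force passes 120 N, or if a joint passes its speed limit or range.

## Working session

There is one attempt and no reset: what is moved stays moved. The work goes in short steps, Python scripts to look and compute and a tool call to move; the robot and the scene stay as the last step left them, time stands still between calls to the robot, and variables do not carry over. Pictures are saved under pics/ and viewed, at most 10 in all, crops included, and the job is handed in when it is done.

Besides the shell and the picture viewer there is one more tool, called as name(argument=value, ...), one argument or row to a line, values as JSON. drive_tool: Moves the arm, as the interface text tells. Its arguments: {"type":"object","properties":{"commands":{"type":"array","items":{"type":"object","properties":{"hand":{"type":"number"},"translation":{"type":"array","items":{"type":"number"}},"angular":{"type":"array","items":{"type":"number"}}}}},"force":{"type":"number"}},"required":["commands"]}

```bash
mkdir -p pics
cat > h.py <<'E'
import numpy as np, cv2
from station import bot
def ray(cam,px,m=None):
    m=m or bot.camera_model(cam); V=np.array(m['view']); 
    d=np.array([(px[0]-m['cx'])/m['fx'],(px[1]-m['cy'])/m['fy']]); u=d.copy()
    for _ in range(20): u=d/(1+m['k1']*(u@u))
    R=V[:3,:3]; o=-R.T@V[:3,3]; w=R.T@np.array([u[0],-u[1],-1]); return o,w/np.linalg.norm(w)
def atz(cam,px,z,m=None):
    o,d=ray(cam,px,m); return o+d*(z-o[2])/d[2]
def proj(cam,P,m=None):
    m=m or bot.camera_model(cam); V=np.array(m['view']); c=V[:3,:3]@np.array(P)+V[:3,3]
    u=np.array([c[0],-c[1]])/-c[2]; u=u*(1+m['k1']*(u@u)); return np.array([m['fx']*u[0]+m['cx'],m['fy']*u[1]+m['cy']])
def tri(rs):
    A=0;b=0
    for o,d in rs: M=np.eye(3)-np.outer(d,d); A=A+M; b=b+M@o
    x=np.linalg.solve(A,b); return x,[np.linalg.norm((np.eye(3)-np.outer(d,d))@(x-o)) for o,d in rs]
def save(im,n): cv2.imwrite('pics/'+n,im[...,::-1])
E
python3 - <<'E'
from h import *
np.set_printoptions(precision=4,suppress=True)
o=bot.get_obs(); print(o['t'],o['eef_pos'],o['tool_rot'])
a=bot.read_camera('scene'); b=bot.read_camera('side')
save(a,'scene.png'); save(b,'side.png')
for q in ['bar_key_top','square_key_top','round_key_top','lid_edge','phone']:
    R={}
    for c in ['scene','side']:
        r=bot.find_in(c,q); print(q,c,[(np.round(x['position'],1),round(x['score'],2)) for x in r[:2]])
        if r: R[c]=ray(c,r[0]['position'])
    if len(R)==2: print(tri(R.values()))
print(bot.get_obs()['t'])
E
```

```text
0.0 [ 0.2475 -0.6274  0.2443] [-0.0009  0.9824  0.1868 -0.0002]
bar_key_top scene [(array([324.3, 217.1]), 0.37)]
bar_key_top side [(array([300.3, 190.7]), 0.6)]
(array([ 0.5362, -0.0023,  0.0461]), [np.float64(0.0035748392784841097), np.float64(0.003574839278483976)])
square_key_top scene [(array([321.1, 228.2]), 0.55)]
square_key_top side [(array([330.9, 170.4]), 0.68), (array([291.7, 180. ]), 0.45)]
(array([0.5758, 0.0421, 0.0548]), [np.float64(0.05784374658981272), np.float64(0.05784374658981264)])
round_key_top scene [(array([321.6, 210.6]), 0.52)]
round_key_top side [(array([305. , 198.8]), 0.6)]
(array([ 0.5543, -0.0297,  0.0422]), [np.float64(0.001258680393364765), np.float64(0.0012586803933645726)])
lid_edge scene [(array([279.9, 200.2]), 0.64)]
lid_edge side [(array([292.7, 179.1]), 0.74), (array([329.8, 170. ]), 0.62)]
(array([0.5647, 0.0487, 0.0848]), [np.float64(0.05479818018992129), np.float64(0.054798180189921226)])
phone scene [(array([321. , 227.9]), 0.61), (array([295.7, 226.7]), 0.48)]
phone side [(array([323.9, 181.8]), 0.62)]
(array([0.5701, 0.0232, 0.0369]), [np.float64(0.041318080643138064), np.float64(0.04131808064313794)])
0.6
```

View pics/scene.png

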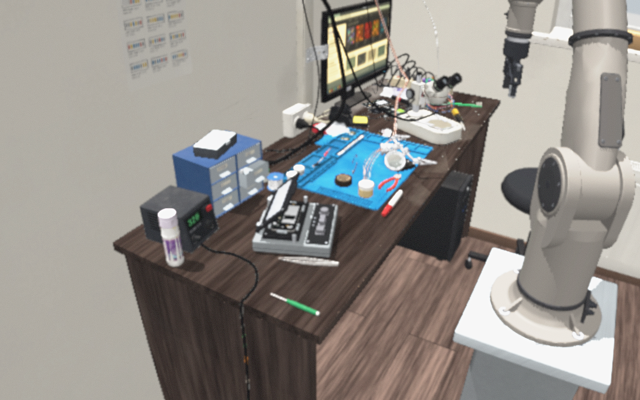

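View pics/side.png

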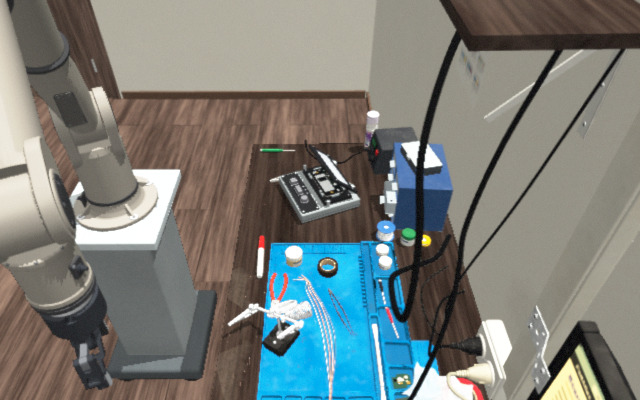

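The scene view shows the jig at about (297,222) with its lid open. The side view shows it at about (318,190), with the keys on the robot's side and the lid leaning back. I'll enlarge both.

Run:
```python
import cv2,numpy as np
a=cv2.imread('pics/scene.png')[165:275,235:355]; b=cv2.imread('pics/side.png')[125:235,260:380]
cv2.imwrite('pics/crop.png',np.hstack([cv2.resize(i,(400,367),interpolation=cv2.INTER_CUBIC) for i in(a,b)]))
```

```text
(no output)
```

View pics/crop.png

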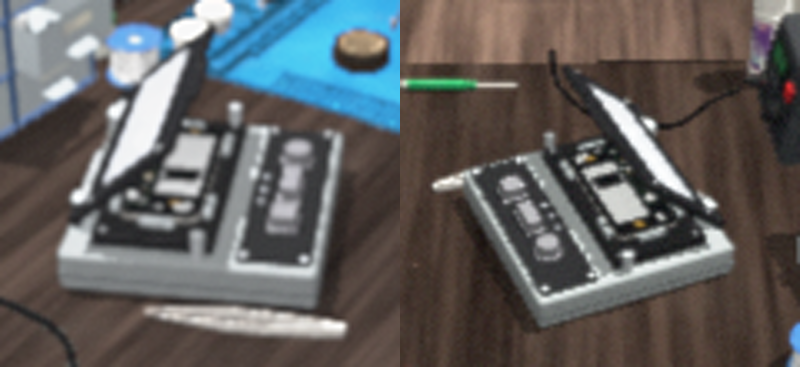

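Run:
```python
from h import *
np.set_printoptions(precision=4,suppress=True)
S=dict(bar=(322.3,219),sq=(320.2,228),rd=(324.1,210)); T=dict(bar=(299,188.9),sq=(293.6,180.2),rd=(304.1,198.5))
for k in S: print(k,atz('scene',S[k],.05),atz('side',T[k],.05),tri([ray('scene',S[k]),ray('side',T[k])]))
m=bot.camera_model('wrist'); V=np.array(m['view']); R=V[:3,:3]; print(m['fx'],m['k1'],-R.T@V[:3,3],-R[2],R[0])
```

```text
bar [0.5291 0.0132 0.05  ] [0.5357 0.0034 0.05  ] (array([0.5341, 0.0073, 0.0458]), [np.float64(0.0015565536276092586), np.float64(0.00155655362760903)])
sq [0.5141 0.0491 0.05  ] [0.5191 0.0425 0.05  ] (array([0.5177, 0.0452, 0.047 ]), [np.float64(0.0012913859015787604), np.float64(0.0012913859015789236)])
rd [ 0.5457 -0.0246  0.05  ] [ 0.5508 -0.0378  0.05  ] (array([ 0.5503, -0.0321,  0.0447]), [np.float64(0.0003844775428850238), np.float64(0.000384477542885206)])
293.19541074605746 -0.014535514360474358 [ 0.3093 -0.6023  0.3738] [-0.2534 -0.0991 -0.9623] [ 0.3662 -0.9305 -0.0006]
```

The jig's yaw is about 0.40 rad and its origin is near (0.595, 0.03). I'll shut the hand and move to a wrist view.

drive_tool(
  commands=[
    {"hand": 0,"translation": [0,30,60],"angular": [0,0,0]},
    {"hand": 0,"translation": [15,70,100],"angular": [0,0,0]},
    {"hand": 0,"translation": [40,120,140],"angular": [0,0,0]},
    {"hand": 0,"translation": [65,175,140],"angular": [0,0,0]},
    {"hand": 0,"translation": [90,230,140],"angular": [0,0,0]},
    {"hand": 0,"translation": [115,285,140],"angular": [0,0,0]},
    {"hand": 0,"translation": [140,340,140],"angular": [0,0,0]},
    {"hand": 0,"translation": [165,395,140],"angular": [0,0,0]},
    {"hand": 0,"translation": [190,450,140],"angular": [0,0,0]},
    {"hand": 0,"translation": [215,505,140],"angular": [0,0,0]},
    {"hand": 0,"translation": [240,560,140],"angular": [0,0,0]},
    {"hand": 0,"translation": [262,617,140],"angular": [0,0,0]},
  ],
)

```text
t: 2.1
eef_pos: [0.5103, -0.0093, 0.3856]
tool_rot: [0.0, 0.982, 0.186, 0.0]
contact_force: [1.5, -1.1, 0.2]
gripper_width: 0.002
grasp_force: 0.0
```

drive_tool(
  commands=[
    {"hand": 0,"translation": [0,0,0],"angular": [0,0,0]},
    {"hand": 0,"translation": [0,0,0],"angular": [0,0,0]},
  ],
)

```text
t: 2.35
eef_pos: [0.5096, -0.0115, 0.3852]
tool_rot: [0.0, 0.982, 0.187, -0.0]
contact_force: [-0.2, 0.1, -0.7]
gripper_width: -0.001
grasp_force: 0.0
```

Run:
```python
from h import *
np.set_printoptions(precision=4,suppress=True)
import pickle
o=bot.get_obs(); print(o['t'],o['eef_pos'],o['tool_rot'],o['contact_force'])
m=bot.camera_model('wrist'); w=bot.read_camera('wrist'); save(w,'w1.png'); pickle.dump(m,open('w1.pkl','wb'))
for q in ['bar_key_top','square_key_top','round_key_top','lid_edge']:
    print(q,[(np.round(x['position'],1),round(x['score'],2)) for x in bot.find_in('wrist',q)[:2]])
print(proj('wrist',[.661,.059,.0585],m))
```

```text
2.35 [ 0.5096 -0.0115  0.3852] [ 0.0003  0.9824  0.1868 -0.0002] [-0.2299  0.0692 -0.6638]
bar_key_top [(array([316.4, 143.1]), 0.5), (array([474.9, 233.1]), 0.5)]
square_key_top [(array([318.2, 101.8]), 0.52)]
round_key_top [(array([348.1, 142.1]), 0.49)]
lid_edge [(array([317.8,  68.8]), 0.7)]
[318.4118  41.4254]
```

View pics/w1.png

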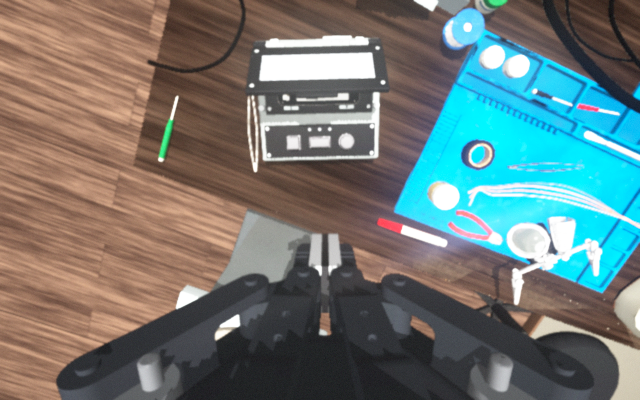

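The wrist view shows the keys at (293,142), (319,141) and (346,141). The lid's front edge runs from (248,92) to (388,90), and the nearest objects are the tweezers at (254,130). I'll fit the jig pose and lid angle.

```bash
cat > fit.py <<'E'
from h import *
import pickle
from scipy.optimize import least_squares
def jp(p,P):
    c,s=np.cos(p[2]),np.sin(p[2]); return np.array([p[0]+c*P[0]-s*P[1],p[1]+s*P[0]+c*P[1],P[2]])
def lid(p,d,y,off=0): return jp(p,[.072-d*np.cos(p[3])+off*np.sin(p[3]),y,.0585+d*np.sin(p[3])+off*np.cos(p[3])])
E
python3 - <<'E'
from fit import *
np.set_printoptions(precision=4,suppress=True)
W=pickle.load(open('w1.pkl','rb'));S=bot.camera_model('scene');T=bot.camera_model('side')
K={'sq':[-.066,.042,.05],'bar':[-.066,0,.05],'rd':[-.066,-.042,.05]}
obs=[(W,'sq',(293,142)),(W,'bar',(319.5,141.5)),(W,'rd',(346.5,141)),
(S,'bar',(322.3,219)),(S,'sq',(320.2,228)),(S,'rd',(324.1,210)),(T,'bar',(299,188.9)),(T,'sq',(293.6,180.2)),(T,'rd',(304.1,198.5))]
def res(p):
    r=[]
    for m,k,px in obs: r+=list((proj('',jp(p,K[k]),m)-px)*(1.5 if m is W else .7))
    r+=list(proj('',lid(p,.102,.091),W)-(248,92)); r+=list(proj('',lid(p,.102,-.091),W)-(388,90))
    r+=list(.6*(proj('',lid(p,.102,-.091),S)-(297,174.3)))  # lid right front corner in scene
    return np.array(r)
f=least_squares(res,[.595,.031,.4,1.0]); p=f.x; print(p); print(f.fun)
for n,m in(('W',W),('S',S),('T',T)):
    print(n,[proj('',lid(p,d,y),m).round(0) for d in(0,.102) for y in(.091,-.091)])
print(lid(p,.084,0,.004),lid(p,.102,0,.004),jp(p,K['bar']),jp(p,[.072,0,.0585]))
E
```

```text
[0.5932 0.0324 0.3922 0.7909]
[-0.3137 -0.878   0.3202 -0.8504  0.2455 -0.8025  0.1061 -1.0669 -0.042
 -0.6323  0.3683 -1.1026 -0.8432 -0.5955 -0.6848 -0.5254 -0.6293 -1.0255
 -4.1537  1.5038  3.3134  0.7667  2.4853 -3.4722]
W [array([253.,  43.]), array([382.,  41.]), array([244.,  94.]), array([391.,  91.])]
S [array([257., 231.]), array([274., 192.]), array([287., 206.]), array([301., 169.])]
T [array([329., 157.]), array([355., 193.]), array([307., 143.]), array([333., 179.])]
[0.6077 0.0384 0.121 ] [0.596  0.0336 0.1338] [0.5322 0.0071 0.05  ] [0.6597 0.0599 0.0585]
```

drive_tool(
  commands=[
    {"hand": 0,"translation": [50,25,-40],"angular": [0,0,0]},
    {"hand": 0,"translation": [102,51,-85],"angular": [0,0,0.015]},
    {"hand": 0,"translation": [102,51,-85],"angular": [0,0,0.015]},
    {"hand": 0,"translation": [102,51,-85],"angular": [0,0,0.015]},
  ],
)

```text
t: 3.1
eef_pos: [0.6116, 0.0397, 0.2995]
tool_rot: [-0.0, 0.981, 0.194, -0.001]
contact_force: [-0.6, 0.2, 0.6]
gripper_width: -0.001
grasp_force: 0.0
```

Run:
```python
from fit import *
np.set_printoptions(precision=4,suppress=True)
o=bot.get_obs(); print(o['t'],o['eef_pos'],o['tool_rot'],o['contact_force'])
m=bot.camera_model('wrist'); w=bot.read_camera('wrist'); save(w,'w2.png'); pickle.dump(m,open('w2.pkl','wb'))
for a in(.8,1.,1.2):
    p=[.5932,.0324,.392,a]; print(a,[proj('',lid(p,d,y),m).round(0) for d in(0,.102) for y in(.091,-.091)])
print([proj('',jp(p,[-.066,y,.05]),m).round(0) for y in (.042,0,-.042)])
```

```text
3.1 [0.6116 0.0397 0.2995] [-0.0002  0.981   0.194  -0.001 ] [-0.5897  0.2204  0.6489]
0.8 [array([252., 127.]), array([400., 127.]), array([240., 199.]), array([412., 199.])]
1.0 [array([252., 127.]), array([400., 127.]), array([235., 188.]), array([417., 187.])]
1.2 [array([252., 127.]), array([400., 127.]), array([230., 171.]), array([422., 171.])]
[array([295., 229.]), array([326., 229.]), array([356., 229.])]
```

View pics/w2.png

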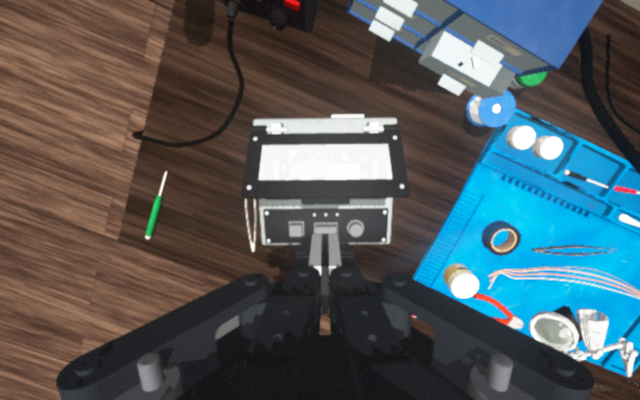

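Run:
```python
from fit import *
np.set_printoptions(precision=4,suppress=True)
A=pickle.load(open('w1.pkl','rb'));B=pickle.load(open('w2.pkl','rb'))
p=[.5932,.0324,.392,0]; c,s=np.cos(.392),np.sin(.392)
for n,a,b in(('L',(248,92.5),(244,197)),('R',(388,90.5),(409,196)),('winFL',(261,79),(259,181)),('winFR',(374,77.5),(392,180)),('bar',(319.5,141.5),(326,228))):
    x,r=tri([ray('',a,A),ray('',b,B)]); d=x-np.array([.5932,.0324,0]); print(n,x,np.array([c*d[0]+s*d[1],-s*d[0]+c*d[1],x[2]]),np.round(r,4))
for a in(.5,.6,.7,.8,.9,1.):
    p[3]=a; print(a,[proj('',lid(p,d,y,o),m).round(1) for m in(A,B) for d,y,o in((.102,.091,0),(.094,.091,.004),(.073,.08,.004))])
im=cv2.imread('pics/w2.png')[100:250,230:430]; im1=cv2.imread('pics/w1.png')[25:175,220:420]
cv2.imwrite('pics/z.png',np.vstack([cv2.resize(i,(400,300),interpolation=cv2.INTER_CUBIC) for i in(im1,im)]))
cv2.imwrite('pics/z.png',np.hstack([cv2.resize(i,(400,300),interpolation=cv2.INTER_CUBIC) for i in(im1,im)]))
```

```text
L [0.5614 0.1141 0.1251] [0.0018 0.0876 0.1251] [0.0004 0.0004]
R [ 0.6287 -0.0497  0.1215] [ 0.0015 -0.0895  0.1215] [0.0006 0.0006]
winFL [0.5825 0.1054 0.1191] [0.018  0.0716 0.1191] [0.0006 0.0006]
winFR [ 0.6371 -0.0274  0.1144] [ 0.0178 -0.0721  0.1144] [0.0002 0.0002]
bar [0.5306 0.0067 0.0407] [-0.0677  0.0001  0.0407] [0.0004 0.0004]
0.5 [array([249.7, 108.8]), array([249.2, 101.8]), array([258.1,  87.5]), array([246.8, 209. ]), array([246.3, 201.5]), array([256.8, 183.7])]
0.6 [array([247.7, 104.4]), array([247.4,  97.3]), array([256.9,  83.7]), array([244.5, 206.9]), array([244.2, 198.9]), array([255.4, 181.4])]
0.7 [array([245.7,  99.1]), array([245.5,  91.9]), array([255.6,  79.4]), array([242.1, 203.7]), array([242. , 195.5]), array([254. , 178.3])]
0.8 [array([243.6,  92.8]), array([243.7,  85.8]), array([254.4,  74.5]), array([239.6, 199.5]), array([239.8, 191. ]), array([252.6, 174.5])]
0.9 [array([241.6,  85.7]), array([241.8,  78.9]), array([253.2,  69.1]), array([237.2, 194.1]), array([237.6, 185.6]), array([251.2, 170.1])]
1.0 [array([239.6,  77.7]), array([240. ,  71.3]), array([252.1,  63.3]), array([234.8, 187.6]), array([235.5, 179.1]), array([249.9, 165. ])]
```

View pics/z.png

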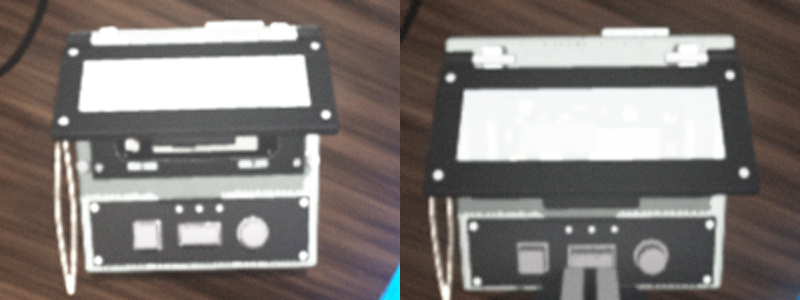

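The lid's corners fit d = 94 mm, because the lip is only a narrow middle tab. That gives a lid angle of about 0.68 rad. Next I'll compute the arc for the tip's front edge.

Run:
```python
from fit import *
np.set_printoptions(precision=1,suppress=True)
E=np.array([.6116,.0397,.2995])
for a in(.78,.72,.66,.6,.54,.48,.42,.36,.3,.24,.18,.12,.06,0,-.05):
    p=[.5932,.0324,.392,a]; c=lid(p,.09,0,.004)+np.array([.011*np.cos(.392),.011*np.sin(.392),.014]); print(a,(c-E)*1000)
b=jp(p,[-.066,0,.05]); print((b-E)*1000+[0,0,14])
```

```text
0.78 [   1.8    1.  -160.9]
0.72 [  -1.8   -0.4 -164.6]
0.66 [  -5.1   -1.8 -168.7]
0.6 [  -8.3   -3.1 -172.9]
0.54 [ -11.1   -4.3 -177.3]
0.48 [ -13.8   -5.4 -181.9]
0.42 [ -16.1   -6.4 -186.6]
0.36 [ -18.2   -7.2 -191.6]
0.3 [ -20.1   -8.  -196.6]
0.24 [ -21.6   -8.6 -201.7]
0.18 [ -22.9   -9.1 -207. ]
0.12 [ -23.8   -9.5 -212.3]
0.06 [ -24.5   -9.8 -217.6]
0 [ -24.9  -10.  -223. ]
-0.05 [ -24.9  -10.  -227.5]
[ -79.4  -32.5 -235.5]
```

Descending to just above contact, then starting the arc.

drive_tool(
  commands=[
    {"hand": 0,"translation": [0,0,-50],"angular": [0,0,0]},
    {"hand": 0,"translation": [1,0,-100],"angular": [0,0,0]},
    {"hand": 0,"translation": [2,1,-140],"angular": [0,0,0]},
    {"hand": 0,"translation": [2,1,-155],"angular": [0,0,0]},
    {"hand": 0,"translation": [2,1,-159],"angular": [0,0,0]},
    {"hand": 0,"translation": [0,0,-163],"angular": [0,0,0]},
    {"hand": 0,"translation": [-3,-1,-166],"angular": [0,0,0]},
    {"hand": 0,"translation": [-5,-2,-169],"angular": [0,0,0]},
    {"hand": 0,"translation": [-8,-3,-173],"angular": [0,0,0]},
    {"hand": 0,"translation": [-11,-4,-177],"angular": [0,0,0]},
  ],
)

```text
t: 4.4
eef_pos: [0.6008, 0.0358, 0.1232]
tool_rot: [0.0, 0.981, 0.194, 0.0]
contact_force: [1.2, -0.5, -0.2]
gripper_width: 0.002
grasp_force: 0.6
```

drive_tool(
  commands=[
    {"hand": 0,"translation": [-3,-1,-5],"angular": [0,0,0]},
    {"hand": 0,"translation": [-5,-2,-10],"angular": [0,0,0]},
    {"hand": 0,"translation": [-7,-3,-15],"angular": [0,0,0]},
    {"hand": 0,"translation": [-9,-4,-20],"angular": [0,0,0]},
    {"hand": 0,"translation": [-11,-5,-25],"angular": [0,0,0]},
    {"hand": 0,"translation": [-12,-5,-30],"angular": [0,0,0]},
    {"hand": 0,"translation": [-13,-5,-35],"angular": [0,0,0]},
  ],
)

```text
t: 5.28
eef_pos: [0.5876, 0.0307, 0.0879]
tool_rot: [0.0, 0.981, 0.194, -0.0]
contact_force: [-0.7, 0.1, 1.1]
gripper_width: -0.004
grasp_force: 0.5
```

drive_tool(
  commands=[
    {"hand": 0,"translation": [0,0,-4],"angular": [0,0,0]},
    {"hand": 0,"translation": [0,0,-7],"angular": [0,0,0]},
    {"hand": 0,"translation": [0,0,-9],"angular": [0,0,0]},
    {"hand": 0,"translation": [0,0,-9],"angular": [0,0,0]},
  ],
)

```text
t: 5.78
eef_pos: [0.5878, 0.0312, 0.0792]
tool_rot: [-0.0, 0.981, 0.194, 0.0]
contact_force: [0.8, -0.1, -0.4]
gripper_width: 0.004
grasp_force: 0.0
```

drive_tool(
  commands=[
    {"hand": 0,"translation": [0,0,-1],"angular": [0,0,0]},
    {"hand": 0,"translation": [0,0,-2],"angular": [0,0,0]},
    {"hand": 0,"translation": [0,0,-3],"angular": [0,0,0]},
    {"hand": 0,"translation": [0,0,-3],"angular": [0,0,0]},
  ],
)

```text
t: 6.28
eef_pos: [0.5879, 0.0312, 0.0766]
tool_rot: [0.0, 0.981, 0.194, 0.0]
contact_force: [-0.9, 0.2, 3.8]
gripper_width: 0.001
grasp_force: 2.0
```

Run:
```python
from fit import *
o=bot.get_obs(); print(o['t'],o['eef_pos'],o['contact_force'],o['torque'])
w=bot.read_camera('wrist'); s=bot.read_camera('side');a=bot.read_camera('scene')
save(np.hstack([cv2.resize(i,(400,300),interpolation=cv2.INTER_CUBIC) for i in(a[165:265,235:368],s[125:225,260:393])]),'c3.png'); save(w,'w3.png')
```

```text
6.275 [0.5878681  0.03122001 0.07660361] [-0.91271154  0.20040544  3.82483909] [ 0.02740865  0.22541695 -0.01826361]
```

View pics/c3.png

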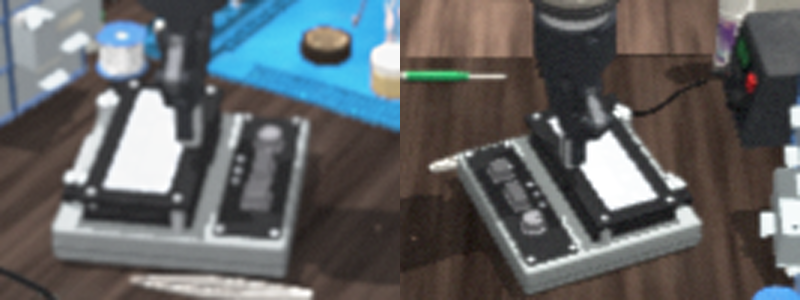

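The lid looks level and the force is rising at tip height 62.6 mm. I'll push a little harder to seat it fully.

drive_tool(
  commands=[
    {"hand": 0,"translation": [0,0,-1],"angular": [0,0,0]},
    {"hand": 0,"translation": [0,0,-2],"angular": [0,0,0]},
    {"hand": 0,"translation": [0,0,-2],"angular": [0,0,0]},
    {"hand": 0,"translation": [0,0,-2],"angular": [0,0,0]},
  ],
)

```text
t: 6.92
eef_pos: [0.5879, 0.0312, 0.0763]
tool_rot: [0.0, 0.981, 0.194, 0.0]
contact_force: [-7.7, 0.1, 20.6]
gripper_width: 0.002
grasp_force: 10.6
```

Hard stop reached, so the lid is shut. Lift off and move over the bar key.

drive_tool(
  commands=[
    {"hand": 0,"translation": [0,0,8],"angular": [0,0,0]},
    {"hand": 0,"translation": [0,0,35],"angular": [0,0,0]},
    {"hand": 0,"translation": [-28,-12,40],"angular": [0,0,0]},
    {"hand": 0,"translation": [-56,-24,40],"angular": [0,0,0]},
    {"hand": 0,"translation": [-56,-24,40],"angular": [0,0,0]},
    {"hand": 0,"translation": [-56,-24,40],"angular": [0,0,0]},
  ],
)

```text
t: 7.68
eef_pos: [0.5325, 0.0073, 0.1144]
tool_rot: [-0.0, 0.981, 0.194, 0.001]
contact_force: [0.5, 0.2, 0.3]
gripper_width: 0.001
grasp_force: 0.0
```

Run:
```python
from fit import *
o=bot.get_obs(); print(o['t'],o['eef_pos'],o['contact_force'])
w=bot.read_camera('wrist'); s=bot.read_camera('side');a=bot.read_camera('scene')
save(np.hstack([cv2.resize(i,(266,300),interpolation=cv2.INTER_CUBIC) for i in(a[165:265,260:349],s[125:225,260:349],w[130:330,230:408])]),'c4.png')
t=o['eef_pos']-[0,0,.014]
for c in('scene','side','wrist'): print(c,proj(c,t),proj(c,[t[0],t[1],.05]))
```

```text
7.675 [0.53249188 0.00732147 0.11443367] [0.4571518  0.21858736 0.27757605]
scene [322.53165205 199.37262561] [322.29489714 217.47445041]
side [297.47447809 174.32740571] [297.9104862  188.00637015]
wrist [327.77165293 246.51183889] [327.09055163 215.28339342]
```

View pics/c4.png

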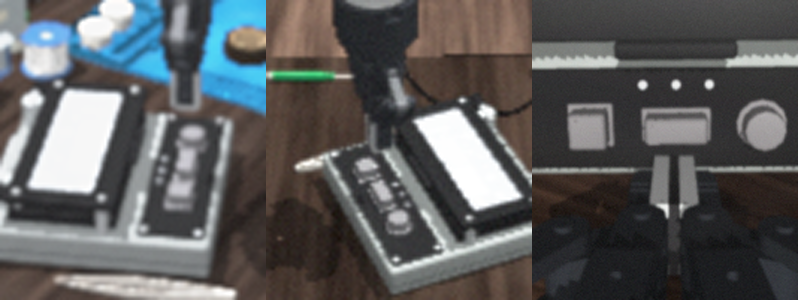

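The lid is shut. In the wrist view the bar key's centre is at (327,215), exactly where the point under the tip projects. Pressing gently.

drive_tool(
  commands=[
    {"hand": 0,"translation": [0,0,-25],"angular": [0,0,0]},
    {"hand": 0,"translation": [0,0,-44],"angular": [0,0,0]},
    {"hand": 0,"translation": [0,0,-50],"angular": [0,0,0]},
    {"hand": 0,"translation": [0,0,-53],"angular": [0,0,0]},
    {"hand": 0,"translation": [0,0,-54.5],"angular": [0,0,0]},
    {"hand": 0,"translation": [0,0,-54.5],"angular": [0,0,0]},
  ],
)

```text
t: 8.57
eef_pos: [0.5317, 0.0072, 0.0602]
tool_rot: [0.0, 0.981, 0.194, 0.0]
contact_force: [-3.0, 0.8, 2.8]
gripper_width: -0.001
grasp_force: 1.7
```

drive_tool(
  commands=[
    {"hand": 0,"translation": [0,0,-1],"angular": [0,0,0]},
    {"hand": 0,"translation": [0,0,-1.5],"angular": [0,0,0]},
    {"hand": 0,"translation": [0,0,-1.5],"angular": [0,0,0]},
  ],
)

```text
t: 8.95
eef_pos: [0.5319, 0.0072, 0.059]
tool_rot: [0.0, 0.981, 0.194, 0.0]
contact_force: [-4.7, 0.3, 9.8]
gripper_width: 0.002
grasp_force: 4.6
```

At 9.8 N the key is at its bottom. Withdraw straight up and away.

drive_tool(
  commands=[
    {"hand": 0,"translation": [0,0,4],"angular": [0,0,0]},
    {"hand": 0,"translation": [0,0,20],"angular": [0,0,0]},
    {"hand": 0,"translation": [0,0,70],"angular": [0,0,0]},
    {"hand": 0,"translation": [0,0,130],"angular": [0,0,0]},
    {"hand": 0,"translation": [0,0,190],"angular": [0,0,0]},
    {"hand": 0,"translation": [-20,-10,250],"angular": [0,0,0]},
    {"hand": 0,"translation": [-20,-10,320],"angular": [0,0,0]},
    {"hand": 0,"translation": [-20,-10,320],"angular": [0,0,0]},
    {"hand": 0,"translation": [-20,-10,320],"angular": [0,0,0]},
  ],
)

```text
t: 10.07
eef_pos: [0.5119, -0.003, 0.3793]
tool_rot: [0.0, 0.981, 0.194, 0.001]
contact_force: [-0.2, 0.1, -0.7]
gripper_width: -0.004
grasp_force: 0.0
```

Run:
```python
from fit import *
o=bot.get_obs(); print(o['t'],o['eef_pos'],o['contact_force'])
save(cv2.resize(bot.read_camera('wrist')[20:200,200:500],(800,480)),'w5.png')
```

```text
10.075 [ 0.51193891 -0.00295122  0.37928063] [-0.20893266  0.09998676 -0.65421103]
```

View pics/w5.png

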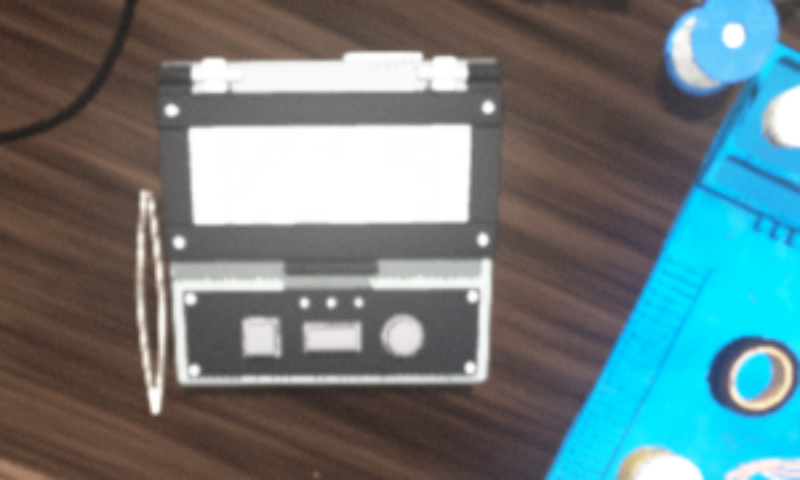

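The lid is shut, with its front bar at row ~240. The keys are up at row ~337, the tweezers are unmoved, and the arm is clear.

```bash
python3 -c "
from station import bot
print(bot.hand_in())"
```

```text
the job is handed in; nothing more can be done
None
```

I pushed the lid shut to its hard stop, pressed the start key to the bottom once and let it spring back, withdrew the arm clear and handed the job in; the hand-in returned no verdict.

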